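# Clamp a tree-core mount on the measuring stage with its ratchet lever

### The arm

A 6-joint arm with a two-finger parallel gripper is mounted at the origin on the work surface. World frame = base frame: x ahead of the robot, y to its left, z up, the work surface at z = 0. Lengths are in m, angles in rad, forces in N, time in s.
With the tool pointing down it reaches from about 0.375 to 0.9 m from the base axis. Payload 3.1 kg.
Tool frame: the origin (TCP) lies at the very end of the fingers, on their centre line; the grasp point (between the pads) lies 19 mm behind it (manip.pinch_z is the distance from the TCP to the grasp point, in m); z points along the fingers, y is the direction in which the jaws open and shut (so a half turn about z gives the same grasp; the last joint's range is limited). The gripper opens to 85 mm and grips with 20 to 120 N. Pads are 22 mm wide; open, the fingers measure 114 mm over their backs; the gripper's body (76 mm by 85 mm) begins 54 mm behind the grasp point. The pads swing forward as they close: fully open they stand 13 mm farther back than shut.
Start: joints at [-1.528, 0.527, 1.433, -0, 1.181, -0.178], TCP at [0.137, -0.61, 0.231] pointing down, gripper open.
Joint ranges: [-3.08, 3.08], [-0.75, 2.2], [0.22, 2.44], [-1.43, 4.57], [0, 2.65], [-2.85, 2.85]. Speed limits (rad/s): [2.79, 2.79, 3.14, 3.14, 3.14, 3.14].

### API

Orientations are given as a unit quaternion [x, y, z, w].
In Python, from station import manip gives the robot as it stands.
- The arm moves only by the tool drive_tool, never from a script. Its argument "increments" is a list of rows, each a list of 7 numbers: the closure in counts, from 0 (fully open) to 255 (shut), then the shift along the tool's x, y, z in cm, then the turn, a rotation vector about the tool's x, y, z in rad. A call has 1 to 20 rows; each row is the pose to reach, as a shift and turn from the pose commanded when the call began, along the tool's axes at that moment; what a row does not reach only later rows make up. A row lasts 1/10 s, in which the tool goes at most 50 mm and 8.59 degrees, less where a joint would pass 70% of its speed; a pose out of reach is approached as far as the arm can. A call with a gripper value outside its range is refused whole. The fingers move at their own pace and stop on an object; "force" is the grip in N (left out, the last holds). Time passes only in rows, so rows that repeat a pose let the fingers close. It gives the time, the measured TCP pose, the force and the opening at its end, in the units of the state.
- manip.sense(): the state, without advancing time (a new reading comes with each control period).
- manip.snapshot(name): name is "scene" or "top" or "wrist"; returns the picture (400x640x3 uint8, red, green, blue); there is no depth.
- manip.camera_model(name): a dict with "mtx" (3x3 intrinsics, pixels), "cam_to_world" (4x4, takes a point from camera to world coordinates). Camera axes: x right, y down, z forward; pixel columns grow to the right and rows downward; lengths in m; the calibration is good to about 2 mm. A picture is of the moment at which its call begins: read the wrist's pose just before it. camera_model takes no time and is no camera call; for the wrist camera it gives the pose at the moment of the call.
- manip.sign_off(): hands the job in, once; it reports no verdict.
The state is a dict: "t": time; "q": joint angles; "qd": joint speeds; "tau": joint torques, N m; "tcp_pos": TCP position; "tool_rot": TCP orientation; "force": force on the tool from outside, world axes, zero at the start; "ft_torque": the same for the moment, N m; "finger_gap": opening from 0.0 (shut) to 1.0 (fully open).
Only numpy, scipy, OpenCV 4.12 (cv2) and the standard library are available. Lean on these libraries where they do the work, as an engineer would, in place of code of your own. Each camera call takes 0.05 s, during which the arm holds its last target. There are 200 camera calls.

### The job

Clamp the wooden core mount on the measuring stage: first slide it gently along its guides until it is home against the end stop. Then tighten the clamp with its ratchet lever, clockwise seen from above: whenever the lever has no room left between the two guide pillars, lift it off its serrations, swing it back, let it drop in again and turn on, without forcing it against a pillar, until it is firm at about 13.5 N at the grip (a little under 1 N m). Leave the lever dropped home and disturb nothing else on the table.

Things in the scene. Friction and masses are not known exactly. Their poses are not given: they have to be found in the camera images.
- stage: fixed core-measuring stage: black base plate 230 x 460 x 10 mm, aluminium rail bed, hand crank, carriage plate 145 x 200 mm, its top 50 mm above the table. Origin on the table under the carriage; x across (away from the robot at yaw 0), y along the rails, z up. In this frame the mount lies along y at x = +22 mm; clamp screw axis at x -30, y 0; two guide pillars, 12 mm thick, tops 128 mm high, at x -51, y +-36 mm
- end_stop: steel end stop on the carriage, 44 x 12 x 15 mm, at the stage's +y end of the mount's guides. Origin at the centre of its underside, axes as the stage
- stop_face (a point): centre of the end stop's face (looking to the stage's -y) that the mount's end must touch, 8.5 mm above the carriage top
- mount: wooden core mount under the clamp, 40 mm wide, 170 mm long, 16 to 18 mm thick (sanding varies), 100 g, a thin core along its top. Loose between two low guides (7 mm high, |y| under 55 mm of the stage), 10 to 25 mm short of the stop. Origin at its underside's centre, y along, to the stop; home, that is 85 mm from the stop face. Push its free -y end: it slides with about 1 N; 40 N on the stop mars it
- mount_center (a point): centre of the mount
- strap: clamp plate, dark steel 64 x 100 x 8 mm, sliding down the two pillars; its nose has a black pad (12 x 30 mm, 5 mm lower) over the mount's near edge, 0.7 to 1.7 mm above it at the start. Origin on the screw axis at its underside. Plate, screw and lever come down 2 mm per radian turned; then it presses spring-like. The screw stays where it is left. 110 to 270 N is right, 290 N crushes
- lever: black clamping lever on the screw: hub 42 mm wide, 24 mm high; straight round arm 13 mm thick, rising at 17 degrees, ending 96 mm from the axis. Origin on the axis at the hub's underside; the arm points along its -x. Seated on its 12 serrations (0.06 rad play) it turns the screw, clockwise from above to tighten. Lifted over 6 mm it swings free. A spring (4 N, 7 N at full lift) returns it
- pillars: the two upright round steel guide pillars of the clamp, 12 mm thick, tops 78 mm above the carriage, 36 mm either side of the stage's middle line, between which the lever swings. Origin midway between their feet, axes as the stage
- lever_hub (a point): centre of the top of the lever's hub, on the screw's axis
- lever_grip (a point): where the arm is to be gripped, on its centre line 72 mm from the screw axis: pinch it (13 mm) or push it with a finger from the side. Turning takes about 9 N here, square to the arm, while the pad is in the air (0.65 N m about the axis), rising evenly once it bears on the mount; firm is about 13.5 N (0.97 N m), over 16 N is too tight
- lever_turn (a joint): turn of the lever about the upright screw axis in rad, growing clockwise from above; at 0 the arm points along the stage's -x. The arm meets a guide pillar at +0.74 (tightening ends) and at -0.74 (as far as it swings back). 60 N on a pillar (33 N at the grip) damages it
- lever_lift (a joint): how far the lever is lifted off its seat, in m: 0 dropped home, over 0.006 clear of the serrations (lift it 7 to 10 mm), 0.010 the end of its lift. Let down between teeth positions it rides on the tips at 0.005 to 0.006 until it is turned a little (under 0.53 rad) and drops in
- loupe: small black standing magnifier, 38 mm wide and 36 mm high, on the stage's base plate; a bystander. Origin under its centre
- spare_a: another, shorter mount (150 mm) lying on the table beyond the stage; a bystander
- spare_b: another, longer mount (190 mm) lying on the table beyond the stage; a bystander
- tweezers: steel tweezers, 120 mm, flat on the table; a bystander
- brush: dusting brush with a wooden handle, 170 mm, flat on the table; a bystander
- sanding_block: cork sanding block 70 x 110 x 35 mm; a bystander
- glue: white glue bottle, 52 mm wide and 110 mm high; a bystander
- dish: small white dish, 90 mm wide and 22 mm high; a bystander
Things that resemble listed ones, but are neither listed nor needed, are in the scene too. Leave any blue, orange or turquoise look-alike of the mount alone.

How it is judged:
By the outcome, as a careful person would: the job done as asked, in the order asked, and still so for the second after the job is handed in, with the robot touching nothing.
It also fails if it takes over 72 s, if anything falls off the work surface, if the arm or the gripper's body presses on something with over 40 N, if the wrist force passes 120 N, or if a joint passes its speed limit or range.

## Working session

There is one attempt and no reset: what is moved stays moved. The work goes in short steps, Python scripts to look and compute and a tool call to move; the robot and the scene stay as the last step left them, time stands still between calls to the robot, and variables do not carry over. Pictures are saved under pics/ and viewed, about 8 in all and at most 12, crops included, and the job is handed in when it is done.

Besides the shell and the picture viewer there is one more tool, called after "Call:" by a JSON object that holds its "method" and its "body", one argument or row to a line. drive_tool: Moves the arm, as the interface text tells. Its arguments: {"type":"object","properties":{"increments":{"type":"array","items":{"type":"array","items":{"type":"number"}}},"force":{"type":"number"}},"required":["increments"]}

```bash
mkdir -p pics; ls; python3 - <<'E'
from station import manip
import cv2
for n in("scene","top"):
    im=manip.snapshot(n); cv2.imwrite(f"pics/{n}0.png",im[:,:,::-1]); m=manip.camera_model(n); print(n,m["mtx"].tolist() if hasattr(m["mtx"],'tolist') else m["mtx"],m["cam_to_world"])
print(manip.sense())
E
```

```text
pics
scene [[413.7335372154373, 0.0, 308.61468262953906], [0.0, 413.7335372154373, 195.86748217568365], [0.0, 0.0, 1.0]] [[-0.21466738  0.63719294 -0.74020475  1.34057682]
 [ 0.97663334  0.14800193 -0.15582923  0.18664137]
 [ 0.01025845 -0.75636009 -0.65407506  0.8347466 ]
 [ 0.          0.          0.          1.        ]]
top [[450.23962523682025, 0.0, 316.3759256542463], [0.0, 450.23962523682025, 197.34805717373703], [0.0, 0.0, 1.0]] [[ 0.00783405 -0.97833029  0.20690208  0.22667699]
 [-0.99995916 -0.00673193  0.0060303  -0.00636373]
 [-0.00450677 -0.20694087 -0.97834307  1.49689437]
 [ 0.          0.          0.          1.        ]]
{'t': 0.1, 'q': array([-1.52855148e+00,  5.28416854e-01,  1.43381659e+00, -1.92682191e-05,
        1.18138482e+00, -1.78470397e-01]), 'qd': array([-2.02909500e-03, -2.42578099e-03, -2.98236910e-03,  8.97908296e-04,
        5.38249006e-05,  3.62721984e-04]), 'tau': array([ 1.24569201e-04, -4.43304062e+01, -1.78586662e+01, -2.73226988e-04,
        3.90222252e-03, -4.67783039e-06]), 'tcp_pos': array([ 0.13684279, -0.60915473,  0.23039116]), 'tool_rot': array([ 9.93915862e-01,  1.10137342e-01,  6.00428975e-05, -1.01105891e-03]), 'force': array([-0.11457473, -0.27660111, -0.03311342]), 'ft_torque': array([-0.0080317 , -0.00573796, -0.05422391]), 'finger_gap': 1.0011110525196236}
```

View pics/scene0.png

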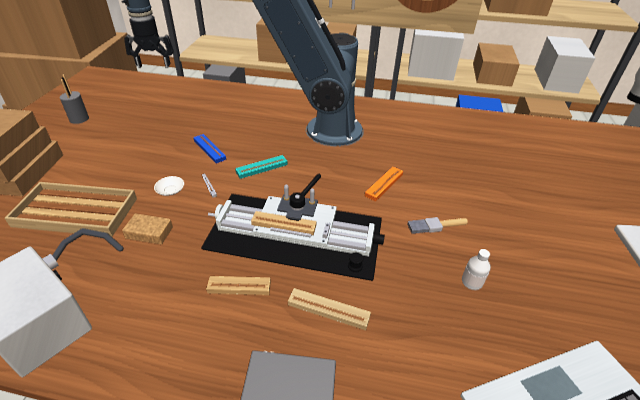

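View pics/top0.png

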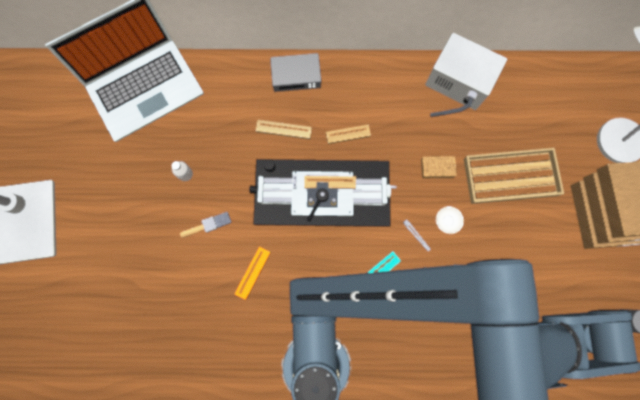

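The mount to clamp is the plain wooden one on the carriage under the strap (top view 330,182). What could be mistaken for it: spares at (283,129) and (348,133), mounts in the tray at (513,177), orange at (252,272), turquoise at (384,263), and blue (in the scene view at 209,148).

```bash
cat > h.py <<'E'
import numpy as np, cv2
from scipy.spatial.transform import Rotation as R
from station import manip
def ray(m,uv):
    d=np.linalg.inv(m["mtx"])@np.array([uv[0],uv[1],1.]); T=np.array(m["cam_to_world"]); return T[:3,3],T[:3,:3]@d
def onz(m,uv,z):
    o,d=ray(m,uv); return o+d*(z-o[2])/d[2]
def proj(m,p):
    T=np.array(m["cam_to_world"]); c=T[:3,:3].T@(np.array(p)-T[:3,3]); u=np.array(m["mtx"])@c; return u[:2]/u[2]
def tri(a,b):
    A=[];B=[]
    for o,d in(a,b):
        d=d/np.linalg.norm(d);P=np.eye(3)-np.outer(d,d);A.append(P);B.append(P@o)
    return np.linalg.solve(sum(A),sum(B))
E
python3 - <<'E'
from h import *
im=cv2.imread("pics/top0.png"); m=manip.camera_model("top")
g=im.max(2); mask=(g<50).astype(np.uint8); mask[:, :240]=0; mask[:,400:]=0; mask[:150]=0; mask[235:]=0
pts=np.argwhere(mask)[:,::-1].astype(np.float32)
ys,xs=np.where(mask); print(xs.min(),xs.max(),ys.min(),ys.max())
# world points
W=np.array([onz(m,p,0.010)[:2] for p in pts],np.float32)
r=cv2.minAreaRect(W); print(r)
sc=manip.camera_model("scene")
im2=cv2.imread("pics/scene0.png")
a=cv2.resize(im[150:235,245:405],None,fx=5,fy=5,interpolation=cv2.INTER_CUBIC)
cv2.imwrite("pics/topc.png",a)
E
```

```text
251 323 165 220
((0.5528653264045715, 0.09981338679790497), (0.22421836853027344, 0.1179850772023201), 57.82521057128906)
```

View pics/topc.png

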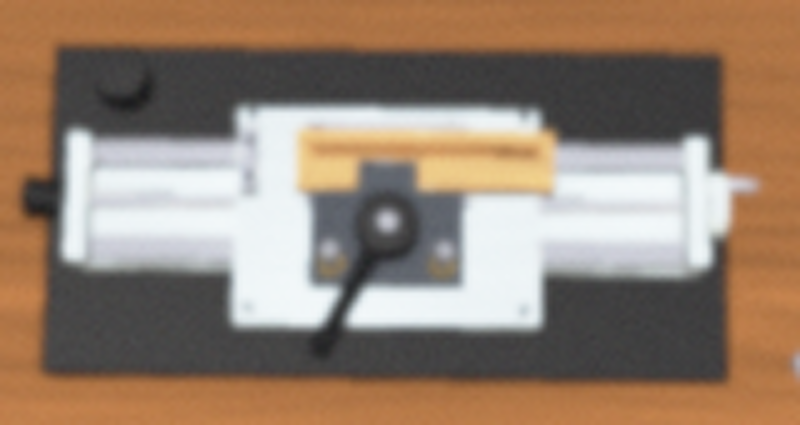

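The crop shows the wooden mount lying along the carriage at (300–553, 130–190), with the end-stop side to the left. The hub is at (387,222), the pillars at (330,248) and (444,250), the lever tip at (320,347), and the loupe at the stage's top left (125,80).

```bash
python3 - <<'E'
from h import *
m=manip.camera_model("top")
f=lambda x,y,z:onz(m,(245+x/5-.4,150+y/5-.4),z).round(4)
for n,x,y,z in[("TL",58,47,.01),("TR",720,57,.01),("BR",727,380,.01),("BL",46,373,.01),("cTL",237,107,.05),("cTR",541,109,.05),("cBR",543,329,.05),("cBL",231,327,.05),("pL",330,248,.128),("pR",444,250,.128),("mTL",300,130,.067),("mTR",553,131,.067),("mBR",553,191,.067),("mBL",299,191,.067),("hub",387,217,.13),("tip",320,347,.13)]: print(n,f(x,y,z))
T=np.array(manip.camera_model("wrist")["cam_to_world"]); s=manip.sense(); Rt=R.from_quat(s["tool_rot"]).as_matrix()
print(Rt.T@(T[:3,3]-s["tcp_pos"]),Rt.T@T[:3,:3],manip.camera_model("wrist")["mtx"])
E
```

```text
TL [0.6745 0.2108 0.01  ]
TR [ 0.6703 -0.244   0.01  ]
BR [ 0.4467 -0.243   0.01  ]
BL [0.4481 0.2108 0.01  ]
cTL [0.6217 0.0843 0.05  ]
cTR [ 0.6217 -0.1178  0.05  ]
cBR [ 0.4734 -0.1178  0.05  ]
cBL [0.4733 0.0854 0.05  ]
pL [0.5102 0.02   0.128 ]
pR [ 0.5094 -0.0508  0.128 ]
mTL [0.6017 0.0416 0.067 ]
mTR [ 0.6021 -0.1242  0.067 ]
mBR [ 0.5618 -0.1238  0.067 ]
mBL [0.5606 0.0418 0.067 ]
hub [ 0.5297 -0.0153  0.13  ]
tip [0.4476 0.0254 0.13  ]
[ 0.0824639 -0.0005243 -0.1424716] [[ 1.08367285e-03 -9.46149934e-01 -3.23726934e-01]
 [ 9.99999325e-01  8.89899044e-04  7.46598974e-04]
 [-4.18310281e-04 -3.23727525e-01  9.46150260e-01]] [[291.50116498   0.         319.48716004]
 [  0.         291.50116498 201.65472608]
 [  0.           0.           1.        ]]
```

```bash
cat >> h.py <<'E'
def go(p,heading=0.):
    "print the drive_tool shift (cm, tool axes) and turn to reach TCP p with tool down, tool x at heading"
    s=manip.sense(); Rt=R.from_quat(s["tool_rot"])
    Rg=R.from_euler("z",heading)*R.from_quat([1,0,0,0])
    print("shift cm",(Rt.inv().apply(np.array(p)-s["tcp_pos"])*100).round(2),"turn",(Rt.inv()*Rg).as_rotvec().round(4))
E
python3 -c "
from h import *
go([.53,-.03,.23])"
```

```text
shift cm [ 51.04 -47.9    0.15] turn [-2.000e-03 -1.000e-04  2.207e-01]
```

Call:
{"method": "drive_tool", "body": {
  "increments": [
    [255,4,-3.8,0,0,0,0.1],
    [255,8,-7.5,0,0,0,0.221],
    [255,12,-11.3,0,0,0,0.221],
    [255,16,-15,0,0,0,0.221],
    [255,20,-18.8,0,0,0,0.221],
    [255,23,-21.6,0,0,0,0.221],
    [255,26.5,-24.9,0,0,0,0.221],
    [255,30,-28.1,0,0,0,0.221],
    [255,33.5,-31.4,0,0,0,0.221],
    [255,37,-34.7,0,0,0,0.221],
    [255,40.5,-38,0,0,0,0.221],
    [255,44,-41.3,0,0,0,0.221],
    [255,47.5,-44.6,0,0,0,0.221],
    [255,51,-47.9,0,-0.002,0,0.221],
    [255,51,-47.9,0,-0.002,0,0.221],
    [255,51,-47.9,0,-0.002,0,0.221],
    [255,51,-47.9,0,-0.002,0,0.221]
  ]
}}

```text
t: 1.8
tcp_pos: [0.5287, -0.0313, 0.2309]
tool_rot: [1.0, -0.0, -0.001, 0.001]
force: [-0.2, -0.7, -0.7]
finger_gap: -0.0
```

```bash
python3 - <<'E'
from h import *
im=manip.snapshot("wrist"); cv2.imwrite("pics/w1.png",im[:,:,::-1]); m=manip.camera_model("wrist"); np.savez("w1.npz",**m); s=manip.sense(); print(s["tcp_pos"],s["tool_rot"],s["force"],s["t"])
E
```

```text
[ 0.52869795 -0.03178919  0.231046  ] [ 9.99998932e-01 -9.23750895e-04 -5.26425075e-04  1.00262182e-03] [-0.30467565 -0.73239055 -0.55917107] 1.85
```

View pics/w1.png

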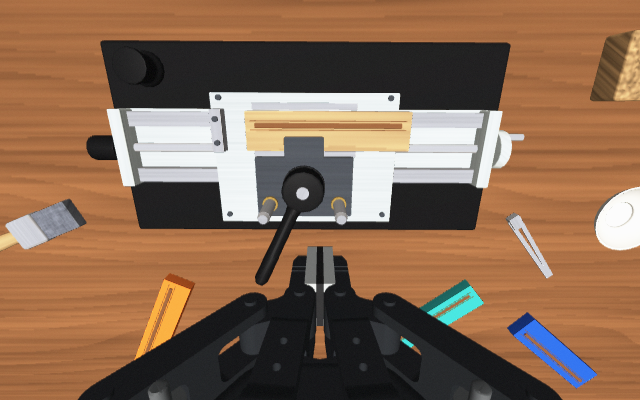

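The wrist view shows the mount at (246–410, 112–150), with the end stop at (218,130) to its left. The hub is at (303,192), the arm tip at (263,278), and the pillar tops at about (264,216) and (341,217).

```bash
python3 - <<'E'
from h import *
w=dict(np.load("w1.npz")); m=manip.camera_model("top")
tp=lambda x,y:ray(m,(245+x/5-.4,150+y/5-.4))
for n,a,b in[("screwtop",(387,218),(302.5,193.5)),("tip",(320,349),(263,279)),("pL",(330,247),(263.5,218)),("pR",(444,249),(341,218)),("mTL",(300,130),(246,112)),("mTR",(553,131),(411,112))]: print(n,tri(tp(*a),ray(w,b)).round(4))
for n,u,v,z in[("stopface",226,130,.065),("mL",246,131,.067),("mR",410.5,131,.067),("mN",300,151,.067),("pL",263.5,218,.128),("pR",341,218,.128),("screw",302.5,193.5,.125)]: print(n,onz(w,(u,v),z).round(4))
go([.581,-.15,.15])
E
```

```text
screwtop [ 0.5316 -0.0159  0.1183]
tip [0.4466 0.0246 0.1271]
pL [0.5109 0.0196 0.1267]
pR [ 0.5104 -0.0512  0.1261]
mTL [0.6014 0.0416 0.068 ]
mTR [ 0.6015 -0.1238  0.0689]
stopface [0.5836 0.0643 0.065 ]
mL [0.5827 0.0433 0.067 ]
mR [ 0.5826 -0.1255  0.067 ]
mN [ 0.5622 -0.0116  0.067 ]
pL [0.5114 0.0189 0.128 ]
pR [ 0.5112 -0.0514  0.128 ]
screw [ 0.5336 -0.0167  0.125 ]
shift cm [ 5.26 11.8   8.12] turn [ 0.002   0.0011 -0.0018]
```

Call:
{"method": "drive_tool", "body": {
  "increments": [
    [255,1.5,4,3,0.002,0.001,0],
    [255,3.5,8,6,0.002,0.001,0],
    [255,5.3,12.3,9,0.002,0.001,0],
    [255,5.3,12.3,12,0.002,0.001,0],
    [255,5.3,12.3,15,0.002,0.001,0],
    [255,5.3,12.3,17.4,0.002,0.001,0],
    [255,5.3,12.3,17.4,0.002,0.001,0],
    [255,5.3,12.3,17.4,0.002,0.001,0],
    [255,5.3,12.3,17.4,0.002,0.001,0]
  ]
}}

```text
t: 2.75
tcp_pos: [0.5834, -0.1552, 0.0592]
tool_rot: [1.0, -0.001, 0.002, 0.001]
force: [0.7, 0.5, 0.2]
finger_gap: -0.002
```

Call:
{"method": "drive_tool", "body": {
  "increments": [
    [255,0,-0.3,0,0,0,0],
    [255,0,-0.6,0,0,0,0],
    [255,0,-0.9,0,0,0,0],
    [255,0,-1.1,0,0,0,0],
    [255,0,-1.3,0,0,0,0],
    [255,0,-1.5,0,0,0,0],
    [255,0,-1.7,0,0,0,0],
    [255,0,-1.9,0,0,0,0],
    [255,0,-2.1,0,0,0,0],
    [255,0,-2.3,0,0,0,0],
    [255,0,-2.5,0,0,0,0],
    [255,0,-2.7,0,0,0,0],
    [255,0,-2.9,0,0,0,0],
    [255,0,-3.1,0,0,0,0],
    [255,0,-3.3,0,0,0,0]
  ]
}}

```text
t: 4.25
tcp_pos: [0.5827, -0.1209, 0.0576]
tool_rot: [1.0, -0.0, 0.001, 0.0]
force: [-0.4, -1.1, 0.3]
finger_gap: 0.002
```

Call:
{"method": "drive_tool", "body": {
  "increments": [
    [255,0,-0.1,0,0,0,0],
    [255,0,-0.2,0,0,0,0],
    [255,0,-0.3,0,0,0,0],
    [255,0,-0.4,0,0,0,0],
    [255,0,-0.4,0,0,0,0]
  ]
}}

```text
t: 4.75
tcp_pos: [0.5826, -0.1169, 0.0576]
tool_rot: [1.0, -0.0, 0.001, -0.0]
force: [0.4, -1.0, -0.2]
finger_gap: 0.0
```

```bash
python3 - <<'E'
from h import *
w=manip.camera_model("wrist"); im=manip.snapshot("wrist"); cv2.imwrite("pics/w2.png",im[:,:,::-1]);s=manip.sense(); print(s["tcp_pos"],s["force"]);np.savez("w2.npz",**w)
E
```

```text
[ 0.58262301 -0.11694765  0.05756484] [ 0.72683085 -0.26221348 -0.2986958 ]
```

View pics/w2.png

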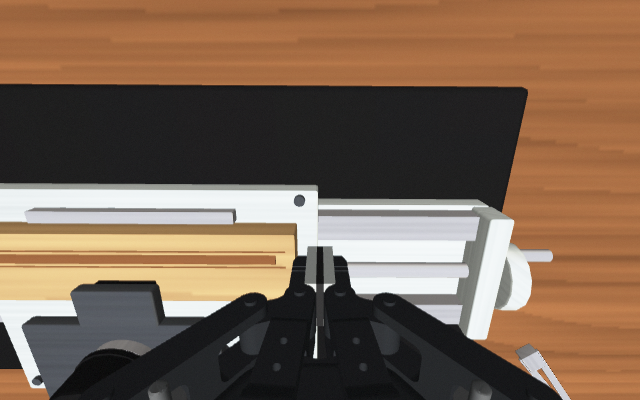

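The closed fingers at (320,265) touch the mount's free end (297,260), so it is moving with the push. I'll keep going gently until the stop resists.

Call:
{"method": "drive_tool", "body": {
  "increments": [
    [255,0,-0.1,0,0,0,0],
    [255,0,-0.2,0,0,0,0],
    [255,0,-0.3,0,0,0,0]
  ]
}}

```text
t: 5.1
tcp_pos: [0.5826, -0.1141, 0.0576]
tool_rot: [1.0, -0.0, 0.001, 0.0]
force: [-0.1, -0.5, -1.4]
finger_gap: 0.002
```

Call:
{"method": "drive_tool", "body": {
  "increments": [
    [255,0,-0.1,0,0,0,0],
    [255,0,-0.2,0,0,0,0]
  ]
}}

```text
t: 5.3
tcp_pos: [0.583, -0.1131, 0.0577]
tool_rot: [1.0, 0.0, 0.001, 0.001]
force: [-0.8, -5.4, 0.1]
finger_gap: 0.001
```

Call:
{"method": "drive_tool", "body": {
  "increments": [
    [255,0,-0.05,0,0,0,0],
    [255,0,-0.1,0,0,0,0]
  ]
}}

```text
t: 5.5
tcp_pos: [0.5834, -0.1131, 0.0579]
tool_rot: [1.0, 0.0, 0.001, 0.002]
force: [-1.4, -8.6, 0.4]
finger_gap: -0.001
```

The stop resists with 8.6 N, so the mount is home. I'll retreat and go over the lever.

Call:
{"method": "drive_tool", "body": {
  "increments": [
    [255,0,0.2,0,0,0,0],
    [255,0,0.6,0,0,0,0],
    [255,0,1.2,-2,0,0,0],
    [255,0,1.2,-6,0,0,0],
    [255,0,1.2,-10,0,0,0],
    [200,0,1.2,-13,0,0,0],
    [120,0,1.2,-13,0,0,0]
  ]
}}

```text
t: 6.2
tcp_pos: [0.5853, -0.1237, 0.1924]
tool_rot: [1.0, -0.0, 0.005, 0.001]
force: [0.9, -1.0, -0.3]
finger_gap: 0.33
```

```bash
python3 -c "
from h import *
go([.4665,.015,.165],-.445)"
```

```text
shift cm [-11.91 -13.88   2.58] turn [ 0.0006 -0.0109  0.4449]
```

Call:
{"method": "drive_tool", "body": {
  "increments": [
    [120,-3,-3.5,0,0,-0.01,0.11],
    [120,-6,-7,0,0,-0.01,0.22],
    [120,-9,-10.5,0,0,-0.01,0.33],
    [120,-11.9,-13.9,1,0,-0.01,0.445],
    [120,-11.9,-13.9,2.6,0,-0.01,0.445],
    [120,-11.9,-13.9,2.6,0,-0.01,0.445],
    [120,-11.9,-13.9,2.6,0,-0.01,0.445],
    [120,-11.9,-13.9,2.6,0,-0.01,0.445]
  ]
}}

```text
t: 7.0
tcp_pos: [0.4647, 0.0153, 0.1616]
tool_rot: [0.975, -0.221, -0.004, -0.0]
force: [-0.1, -0.0, 0.3]
finger_gap: 0.53
```

```bash
python3 - <<'E'
from h import *
w=manip.camera_model("wrist"); im=manip.snapshot("wrist"); cv2.imwrite("pics/w3.png",im[:,:,::-1]);s=manip.sense(); print(s["tcp_pos"],s["tool_rot"],s["force"],s["finger_gap"]);np.savez("w3.npz",**w)
E
```

```text
[0.46478913 0.01521456 0.16175933] [ 9.75211802e-01 -2.21244106e-01 -3.59814657e-03 -2.00056744e-04] [-0.07122108  0.40932455  0.13647776] 0.532521145826272
```

View pics/w3.png

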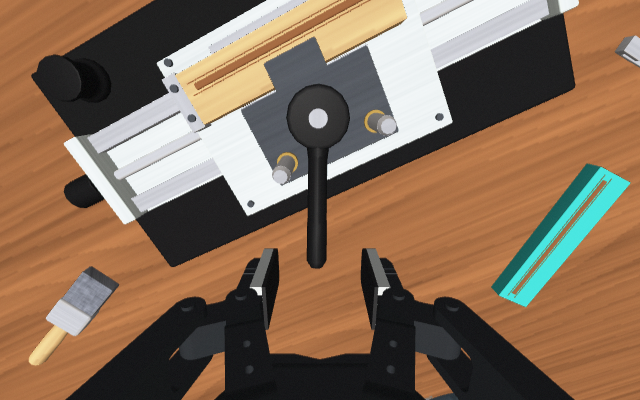

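The arm runs straight down the jaw centre line from hub (318,118) to tip (317,262), and the mount end meets the stop at about (180,95). Next I'll triangulate the arm.

```bash
python3 - <<'E'
from h import *
w1=dict(np.load("w1.npz"));w3=dict(np.load("w3.npz"))
h=tri(ray(w1,(302.5,193.5)),ray(w3,(318,118)));t=tri(ray(w1,(263,278)),ray(w3,(317,261)))
print(h,t,np.arctan2(t[1]-h[1],h[0]-t[0]),np.hypot(*(h-t)[:2]))
th=.445; p=h+72e-3*np.array([-np.cos(th),np.sin(th),0]); print(p)
go([p[0],p[1],.097],-th)
for n,u in[("stop",(191,97)),("mount",(196,97))]: print(n,onz(w3,u,.066))
E
```

```text
[ 0.53039207 -0.01577482  0.11447016] [0.44375436 0.02587968 0.12238736] 0.44816139361401264 0.09613111375440996
[0.4654041  0.01521815 0.11447016]
shift cm [ 0.1  -0.03  6.48] turn [ 0.0012  0.0071 -0.0012]
stop [0.58385034 0.0670197  0.066     ]
mount [0.58220271 0.06356454 0.066     ]
```

Call:
{"method": "drive_tool", "body": {
  "increments": [
    [120,0.1,0,2,0,0.007,0],
    [120,0.1,0,4.5,0,0.007,0],
    [120,0.1,0,6.6,0,0.007,0],
    [120,0.1,0,6.6,0,0.007,0],
    [255,0.1,0,6.6,0,0.007,0],
    [255,0.1,0,6.6,0,0.007,0],
    [255,0.1,0,6.6,0,0.007,0],
    [255,0.1,0,6.6,0,0.007,0],
    [255,0.1,0,6.6,0,0.007,0],
    [255,0.1,0,6.6,0,0.007,0]
  ],
  "force": 40
}}

```text
t: 8.05
tcp_pos: [0.4649, 0.0155, 0.0961]
tool_rot: [0.975, -0.221, 0.0, 0.001]
force: [0.8, 1.1, 3.7]
finger_gap: 0.138
```

```bash
cat >> h.py <<'E'
AX=np.array([.531,-.0158])
def mom():
    s=manip.sense(); p=s["tcp_pos"]; F=s["force"]; Rt=R.from_quat(s["tool_rot"])
    g=p+Rt.apply([0,0,-.019]); d=g[:2]-AX
    th=np.arctan2(d[1],-d[0]); r=np.hypot(*d)
    ez=np.array([-np.sin(0),0,0])
    tang=np.array([np.sin(th),np.cos(th)]); rad=np.array([-np.cos(th),np.sin(th)])
    Mz=d[0]*F[1]-d[1]*F[0]
    x=Rt.as_matrix()[:,0]
    print(f"t{s['t']:.2f} turn{th:.3f} r{r:.4f} hd{np.arctan2(x[1],x[0]):.3f} z{p[2]:.4f} Ft{F[:2]@tang:.2f} Fr{F[:2]@rad:.2f} Fz{F[2]:.2f} MzF{Mz:.3f} ft{s['ft_torque'].round(3)} gap{s['finger_gap']*85:.1f}")
def arc(th2,n,dz=-2e-3,lift=0.,r=None):
    "rows for an arc of the grasp to turn th2"
    s=manip.sense(); p=s["tcp_pos"]; Rt=R.from_quat(s["tool_rot"]); d=p[:2]-AX
    th=np.arctan2(d[1],-d[0]); r=r or np.hypot(*d)
    for k in range(1,n+1):
        a=th+(th2-th)*k/n
        q=np.array([AX[0]-r*np.cos(a),AX[1]+r*np.sin(a),p[2]+dz*(a-th)+lift])
        v=np.r_[Rt.inv().apply(q-p)*100,0,0,(a-th)]
        print(v.round(3).tolist())
E
python3 -c "
from h import *
mom(); arc(.68,6)"
```

```text
t8.05 turn0.443 r0.0732 hd-0.445 z0.0961 Ft1.36 Fr-0.26 Fz3.75 MzF-0.099 ft[ 0.186 -0.285  0.118] gap11.7
[0.005, -0.289, 0.008, 0.0, 0.0, 0.04]
[0.022, -0.577, 0.015, 0.0, 0.0, 0.079]
[0.049, -0.865, 0.023, 0.0, 0.0, 0.119]
[0.089, -1.151, 0.031, 0.0, 0.0, 0.158]
[0.139, -1.436, 0.038, 0.0, 0.0, 0.198]
[0.201, -1.718, 0.046, 0.0, 0.0, 0.237]
```

Call:
{"method": "drive_tool", "body": {
  "increments": [
    [255,0.0,-0.29,0.01,0,0,0.04],
    [255,0.02,-0.58,0.015,0,0,0.08],
    [255,0.05,-0.865,0.02,0,0,0.12],
    [255,0.09,-1.15,0.03,0,0,0.16]
  ]
}}

```text
t: 8.45
tcp_pos: [0.4701, 0.025, 0.0959]
tool_rot: [0.955, -0.297, -0.0, 0.001]
force: [-0.5, -1.5, 7.1]
finger_gap: 0.141
```

```bash
python3 -c "
from h import *
mom(); arc(.69,2)"
```

```text
t8.45 turn0.591 r0.0733 hd-0.604 z0.0959 Ft-1.53 Fr-0.37 Fz7.11 MzF0.112 ft[-0.223 -0.064  0.445] gap11.9
[0.004, -0.366, 0.009, 0.0, 0.0, 0.05]
[0.026, -0.731, 0.018, 0.0, 0.0, 0.1]
```

Call:
{"method": "drive_tool", "body": {
  "increments": [
    [255,0.0,-0.25,-0.03,0,0,0.03],
    [255,0.02,-0.5,-0.03,0,0,0.06],
    [255,0.03,-0.66,-0.03,0,0,0.08],
    [255,0.03,-0.66,-0.03,0,0,0.08]
  ]
}}

```text
t: 8.85
tcp_pos: [0.4738, 0.0302, 0.0958]
tool_rot: [0.942, -0.335, -0.0, 0.001]
force: [-1.3, -5.4, 5.9]
finger_gap: 0.141
```

```bash
python3 -c "
from h import *
mom(); arc(-.35,14,dz=0,lift=.0085)"
```

```text
t8.85 turn0.678 r0.0734 hd-0.684 z0.0958 Ft-5.00 Fr-2.41 Fz5.88 MzF0.367 ft[-0.708  0.049  0.251] gap12.0
[0.023, 0.54, -0.848, 0.0, 0.0, -0.073]
[0.086, 1.075, -0.847, 0.0, 0.0, -0.147]
[0.188, 1.604, -0.845, 0.0, 0.0, -0.22]
[0.328, 2.123, -0.844, 0.0, 0.0, -0.294]
[0.506, 2.631, -0.842, 0.0, 0.0, -0.367]
[0.72, 3.125, -0.841, 0.0, 0.0, -0.44]
[0.971, 3.602, -0.84, 0.0, 0.0, -0.514]
[1.255, 4.059, -0.838, 0.0, 0.0, -0.587]
[1.572, 4.493, -0.837, 0.0, 0.0, -0.661]
[1.921, 4.904, -0.836, 0.0, 0.0, -0.734]
[2.298, 5.288, -0.835, 0.0, 0.0, -0.807]
[2.703, 5.643, -0.834, 0.0, 0.0, -0.881]
[3.132, 5.967, -0.833, 0.0, 0.0, -0.954]
[3.585, 6.259, -0.832, 0.0, 0.0, -1.028]
```

Call:
{"method": "drive_tool", "body": {
  "increments": [
    [255,0,0.2,0,0,0,-0.03],
    [255,0,0.2,-0.45,0,0,-0.03],
    [255,0,0.2,-0.9,0,0,-0.03],
    [255,0,0.2,-0.9,0,0,-0.03]
  ]
}}

```text
t: 9.25
tcp_pos: [0.4733, 0.029, 0.1044]
tool_rot: [0.947, -0.322, -0.0, 0.001]
force: [4.2, -2.6, -7.3]
finger_gap: 0.141
```

```bash
python3 -c "
from h import *
mom(); arc(-.37,13,dz=0)"
```

```text
t9.25 turn0.661 r0.0731 hd-0.656 z0.1044 Ft0.54 Fr-4.95 Fz-7.34 MzF-0.040 ft[-0.522 -0.51  -0.004] gap12.0
[0.02, 0.579, 0.001, 0.0, 0.0, -0.079]
[0.087, 1.154, 0.001, 0.0, 0.0, -0.159]
[0.198, 1.722, 0.002, 0.0, 0.0, -0.238]
[0.354, 2.28, 0.003, 0.0, 0.0, -0.317]
[0.554, 2.823, 0.004, 0.0, 0.0, -0.396]
[0.796, 3.349, 0.004, 0.0, 0.0, -0.476]
[1.079, 3.854, 0.005, 0.0, 0.0, -0.555]
[1.402, 4.335, 0.006, 0.0, 0.0, -0.634]
[1.761, 4.789, 0.006, 0.0, 0.0, -0.713]
[2.155, 5.213, 0.007, 0.0, 0.0, -0.793]
[2.582, 5.605, 0.007, 0.0, 0.0, -0.872]
[3.038, 5.962, 0.008, 0.0, 0.0, -0.951]
[3.521, 6.281, 0.009, 0.0, 0.0, -1.031]
```

Call:
{"method": "drive_tool", "body": {
  "increments": [
    [255,0.02,0.58,0,0,0,-0.08],
    [255,0.09,1.15,0,0,0,-0.16],
    [255,0.2,1.72,0,0,0,-0.238],
    [255,0.35,2.28,0,0,0,-0.317],
    [255,0.55,2.82,0,0,0,-0.396],
    [255,0.8,3.35,0,0,0,-0.476],
    [255,1.08,3.85,0,0,0,-0.555],
    [255,1.4,4.335,0,0,0,-0.634],
    [255,1.76,4.79,0,0,0,-0.713],
    [255,2.155,5.21,0,0,0,-0.793],
    [255,2.58,5.6,0,0,0,-0.872],
    [255,3.04,5.96,0,0,0,-0.951],
    [255,3.52,6.28,0,0,0,-1.03],
    [255,3.52,6.28,0,0,0,-1.03]
  ]
}}

```text
t: 10.65
tcp_pos: [0.4633, -0.0421, 0.1043]
tool_rot: [0.983, 0.185, 0.0, 0.0]
force: [4.6, 0.8, -6.8]
finger_gap: 0.135
```

```bash
python3 -c "
from h import *
mom(); arc(-.38,1,dz=0)"
```

```text
t10.65 turn-0.370 r0.0726 hd0.372 z0.1043 Ft-0.93 Fr-4.54 Fz-6.85 MzF0.067 ft[-0.055 -0.731 -0.137] gap11.5
[0.0, 0.07, 0.0, 0.0, 0.0, -0.01]
```

Call:
{"method": "drive_tool", "body": {
  "increments": [
    [255,0,0,0.3,0,0,0],
    [255,0,0,0.6,0,0,0],
    [255,0,0,0.85,0,0,0],
    [255,0,0,0.85,0,0,0]
  ]
}}

```text
t: 11.05
tcp_pos: [0.4635, -0.0427, 0.0963]
tool_rot: [0.982, 0.187, 0.0, 0.002]
force: [4.7, -4.6, -2.0]
finger_gap: 0.14
```

```bash
python3 -c "
from h import *
mom(); arc(-.1,4)"
```

```text
t11.05 turn-0.378 r0.0727 hd0.376 z0.0963 Ft-6.06 Fr-2.70 Fz-1.98 MzF0.440 ft[-0.64  -0.666  0.162] gap11.9
[0.016, -0.507, 0.012, 0.0, 0.0, 0.07]
[0.067, -1.011, 0.025, 0.0, 0.0, 0.139]
[0.153, -1.511, 0.037, 0.0, 0.0, 0.209]
[0.274, -2.003, 0.049, 0.0, 0.0, 0.279]
```

Call:
{"method": "drive_tool", "body": {
  "increments": [
    [255,0.02,-0.5,0.06,0,0,0.07],
    [255,0.07,-1.0,0.07,0,0,0.14],
    [255,0.15,-1.5,0.08,0,0,0.21]
  ]
}}

```text
t: 11.35
tcp_pos: [0.4593, -0.0282, 0.0957]
tool_rot: [0.997, 0.082, 0.0, 0.002]
force: [3.7, -3.9, -1.9]
finger_gap: 0.142
```

```bash
python3 -c "
from h import *
mom(); arc(.1,4)"
```

```text
t11.35 turn-0.170 r0.0728 hd0.163 z0.0957 Ft-4.43 Fr-2.96 Fz-1.85 MzF0.322 ft[-0.683 -0.6    0.245] gap12.1
[0.013, -0.494, 0.012, 0.0, 0.0, 0.068]
[0.059, -0.985, 0.024, 0.0, 0.0, 0.136]
[0.138, -1.472, 0.036, 0.0, 0.0, 0.204]
[0.251, -1.953, 0.048, 0.0, 0.0, 0.271]
```

Call:
{"method": "drive_tool", "body": {
  "increments": [
    [255,0.01,-0.5,0.03,0,0,0.068],
    [255,0.06,-0.985,0.05,0,0,0.136],
    [255,0.14,-1.47,0.06,0,0,0.204]
  ]
}}

```text
t: 11.65
tcp_pos: [0.4582, -0.0134, 0.0952]
tool_rot: [1.0, -0.02, 0.001, 0.002]
force: [3.6, -5.8, 1.0]
finger_gap: 0.141
```

```bash
python3 -c "
from h import *
mom(); arc(.25,3)"
```

```text
t11.65 turn0.034 r0.0729 hd-0.040 z0.0952 Ft-5.70 Fr-3.81 Fz0.97 MzF0.415 ft[-0.723 -0.599  0.279] gap12.0
[0.015, -0.527, 0.013, 0.0, 0.0, 0.072]
[0.069, -1.051, 0.026, 0.0, 0.0, 0.145]
[0.16, -1.571, 0.038, 0.0, 0.0, 0.217]
```

Call:
{"method": "drive_tool", "body": {
  "increments": [
    [255,0.01,-0.4,0.01,0,0,0.055],
    [255,0.04,-0.8,0.02,0,0,0.11],
    [255,0.09,-1.18,0.03,0,0,0.163]
  ]
}}

```text
t: 11.95
tcp_pos: [0.4594, -0.0016, 0.0949]
tool_rot: [0.995, -0.101, 0.0, 0.002]
force: [2.5, -5.8, 0.9]
finger_gap: 0.143
```

```bash
python3 -c "
from h import *
mom(); arc(.35,3)"
```

```text
t11.95 turn0.196 r0.0730 hd-0.202 z0.0949 Ft-5.18 Fr-3.54 Fz0.88 MzF0.378 ft[-0.722 -0.501  0.297] gap12.1
[0.007, -0.377, 0.009, 0.0, 0.0, 0.052]
[0.034, -0.752, 0.018, 0.0, 0.0, 0.103]
[0.079, -1.126, 0.028, 0.0, 0.0, 0.155]
```

Call:
{"method": "drive_tool", "body": {
  "increments": [
    [255,0.01,-0.38,0.01,0,0,0.052],
    [255,0.03,-0.75,0.02,0,0,0.103],
    [255,0.08,-1.13,0.03,0,0,0.155]
  ]
}}

```text
t: 12.25
tcp_pos: [0.4622, 0.0092, 0.0945]
tool_rot: [0.984, -0.177, 0.0, 0.002]
force: [2.2, -5.8, 0.5]
finger_gap: 0.14
```

```bash
python3 -c "
from h import *
mom(); arc(.5,3)"
```

```text
t12.25 turn0.349 r0.0732 hd-0.357 z0.0945 Ft-4.76 Fr-4.03 Fz0.47 MzF0.348 ft[-0.852 -0.559  0.304] gap11.9
[0.006, -0.371, 0.009, 0.0, 0.0, 0.051]
[0.031, -0.741, 0.018, 0.0, 0.0, 0.101]
[0.075, -1.11, 0.027, 0.0, 0.0, 0.152]
```

Call:
{"method": "drive_tool", "body": {
  "increments": [
    [255,0.01,-0.37,0.01,0,0,0.051],
    [255,0.03,-0.74,0.02,0,0,0.101],
    [255,0.075,-1.11,0.03,0,0,0.152]
  ]
}}

```text
t: 12.55
tcp_pos: [0.4664, 0.0192, 0.0941]
tool_rot: [0.968, -0.251, 0.0, 0.002]
force: [2.6, -7.2, 0.2]
finger_gap: 0.142
```

```bash
python3 -c "
from h import *
mom(); arc(.68,4)"
```

```text
t12.55 turn0.498 r0.0735 hd-0.508 z0.0941 Ft-5.04 Fr-5.74 Fz0.23 MzF0.370 ft[-0.905 -0.492  0.379] gap12.0
[0.004, -0.336, 0.008, 0.0, 0.0, 0.046]
[0.023, -0.672, 0.016, 0.0, 0.0, 0.092]
[0.058, -1.006, 0.024, 0.0, 0.0, 0.137]
[0.108, -1.338, 0.032, 0.0, 0.0, 0.183]
```

Call:
{"method": "drive_tool", "body": {
  "increments": [
    [255,0.03,-0.34,0.01,0,0,0.046],
    [255,0.08,-0.67,0.016,0,0,0.09]
  ]
}}

```text
t: 12.75
tcp_pos: [0.4696, 0.0248, 0.0939]
tool_rot: [0.956, -0.294, -0.001, 0.002]
force: [1.4, -6.7, 1.3]
finger_gap: 0.143
```

```bash
python3 -c "
from h import *
mom(); arc(.68,2)"
```

```text
t12.75 turn0.585 r0.0736 hd-0.598 z0.0939 Ft-4.83 Fr-4.87 Fz1.32 MzF0.356 ft[-0.848 -0.385  0.382] gap12.2
[0.004, -0.352, 0.008, 0.0, 0.0, 0.048]
[0.024, -0.703, 0.016, 0.0, 0.0, 0.096]
```

Call:
{"method": "drive_tool", "body": {
  "increments": [
    [255,0.03,-0.35,0.01,0,0,0.048],
    [255,0.06,-0.68,0.016,0,0,0.093],
    [255,0.06,-0.68,0.016,0,0,0.093]
  ]
}}

```text
t: 13.05
tcp_pos: [0.4735, 0.0303, 0.0937]
tool_rot: [0.941, -0.338, -0.001, 0.002]
force: [0.8, -6.7, 2.1]
finger_gap: 0.142
```

```bash
python3 -c "
from h import *
mom(); s=manip.sense(); print(s['tcp_pos'])"
```

```text
t13.05 turn0.677 r0.0737 hd-0.689 z0.0937 Ft-4.69 Fr-4.80 Fz2.06 MzF0.345 ft[-0.762 -0.322  0.332] gap12.1
[0.47351587 0.03030151 0.09372174]
```

Call:
{"method": "drive_tool", "body": {
  "increments": [
    [255,0.05,0.2,0,0,0,-0.04],
    [255,0.05,0.2,-0.45,0,0,-0.04],
    [255,0.05,0.2,-0.9,0,0,-0.04],
    [255,0.05,0.2,-0.9,0,0,-0.04]
  ]
}}

```text
t: 13.45
tcp_pos: [0.4728, 0.029, 0.1023]
tool_rot: [0.947, -0.321, -0.001, 0.001]
force: [2.2, -4.1, -6.6]
finger_gap: 0.146
```

```bash
python3 -c "
from h import *
mom(); arc(-.37,13,dz=0,r=.0728)"
```

```text
t13.45 turn0.656 r0.0734 hd-0.653 z0.1023 Ft-1.86 Fr-4.25 Fz-6.63 MzF0.137 ft[-0.548 -0.469 -0.147] gap12.4
[0.089, 0.574, 0.001, 0.0, 0.0, -0.079]
[0.155, 1.144, 0.003, 0.0, 0.0, -0.158]
[0.265, 1.708, 0.004, 0.0, 0.0, -0.237]
[0.42, 2.261, 0.005, 0.0, 0.0, -0.316]
[0.618, 2.8, 0.006, 0.0, 0.0, -0.394]
[0.858, 3.321, 0.007, 0.0, 0.0, -0.473]
[1.138, 3.823, 0.008, 0.0, 0.0, -0.552]
[1.457, 4.3, 0.009, 0.0, 0.0, -0.631]
[1.813, 4.751, 0.01, 0.0, 0.0, -0.71]
[2.203, 5.173, 0.01, 0.0, 0.0, -0.789]
[2.624, 5.562, 0.01, 0.0, 0.0, -0.868]
[3.076, 5.917, 0.011, 0.0, 0.0, -0.947]
[3.554, 6.236, 0.011, 0.0, 0.0, -1.026]
```

Call:
{"method": "drive_tool", "body": {
  "increments": [
    [255,0.07,0.57,0,0,0,-0.08],
    [255,0.15,1.14,0,0,0,-0.16],
    [255,0.26,1.71,0,0,0,-0.238],
    [255,0.41,2.26,0,0,0,-0.317],
    [255,0.61,2.8,0,0,0,-0.396],
    [255,0.85,3.32,0,0,0,-0.474],
    [255,1.13,3.82,0,0,0,-0.553],
    [255,1.45,4.3,0,0,0,-0.632],
    [255,1.81,4.75,0,0,0,-0.711],
    [255,2.2,5.17,0,0,0,-0.79],
    [255,2.62,5.56,0,0,0,-0.869],
    [255,3.07,5.92,0,0,0,-0.948],
    [255,3.53,6.22,0,0,0,-1.022],
    [255,3.53,6.22,0,0,0,-1.022],
    [255,3.53,6.22,0.3,0,0,-1.022],
    [255,3.53,6.22,0.6,0,0,-1.022],
    [255,3.53,6.22,0.88,0,0,-1.022],
    [255,3.53,6.22,0.88,0,0,-1.022]
  ]
}}

```text
t: 15.25
tcp_pos: [0.4629, -0.0425, 0.094]
tool_rot: [0.983, 0.185, -0.002, 0.001]
force: [-2.0, -7.5, 2.6]
finger_gap: 0.144
```

```bash
python3 -c "
from h import *
mom(); arc(-.2,3)"
```

```text
t15.25 turn-0.373 r0.0731 hd0.372 z0.0940 Ft-6.24 Fr4.64 Fz2.61 MzF0.456 ft[-1.116  0.258  0.238] gap12.3
[0.012, -0.423, 0.011, 0.0, 0.0, 0.058]
[0.048, -0.845, 0.022, 0.0, 0.0, 0.116]
[0.108, -1.264, 0.032, 0.0, 0.0, 0.174]
```

Call:
{"method": "drive_tool", "body": {
  "increments": [
    [255,0.01,-0.42,0.02,0,0,0.058],
    [255,0.03,-0.845,0.03,0,0,0.116],
    [255,0.09,-1.26,0.04,0,0,0.174]
  ]
}}

```text
t: 15.55
tcp_pos: [0.4591, -0.0306, 0.0937]
tool_rot: [0.995, 0.098, -0.002, 0.001]
force: [-2.7, -8.6, 2.1]
finger_gap: 0.142
```

```bash
python3 -c "
from h import *
mom(); arc(-.1,2)"
```

```text
t15.55 turn-0.202 r0.0733 hd0.196 z0.0937 Ft-7.91 Fr4.38 Fz2.06 MzF0.580 ft[-1.269  0.177  0.286] gap12.0
[0.007, -0.376, 0.009, 0.0, 0.0, 0.051]
[0.034, -0.752, 0.018, 0.0, 0.0, 0.103]
```

Call:
{"method": "drive_tool", "body": {
  "increments": [
    [255,0.01,-0.19,0.005,0,0,0.026],
    [255,0.01,-0.37,0.01,0,0,0.05]
  ]
}}

```text
t: 15.75
tcp_pos: [0.4584, -0.0269, 0.0936]
tool_rot: [0.997, 0.074, -0.002, 0.002]
force: [-2.3, -10.3, 2.2]
finger_gap: 0.142
```

```bash
python3 -c "
from h import *
mom(); arc(-.1,2)"
```

```text
t15.75 turn-0.151 r0.0734 hd0.148 z0.0936 Ft-9.85 Fr3.85 Fz2.22 MzF0.723 ft[-1.383  0.244  0.265] gap12.1
[0.002, -0.192, 0.005, 0.0, 0.0, 0.026]
[0.008, -0.383, 0.009, 0.0, 0.0, 0.052]
```

```bash
python3 -c "
from h import *
for i in range(5): manip.snapshot('top'); mom()"
```

```text
t15.80 turn-0.150 r0.0734 hd0.147 z0.0936 Ft-8.33 Fr3.75 Fz3.12 MzF0.611 ft[-1.415  0.185  0.177] gap12.2
t15.85 turn-0.150 r0.0734 hd0.148 z0.0936 Ft-7.90 Fr3.96 Fz2.22 MzF0.579 ft[-1.343  0.261  0.133] gap12.2
t15.90 turn-0.151 r0.0734 hd0.149 z0.0936 Ft-7.93 Fr4.06 Fz1.18 MzF0.582 ft[-1.222  0.229  0.198] gap12.2
t15.95 turn-0.151 r0.0734 hd0.149 z0.0935 Ft-8.31 Fr3.25 Fz2.18 MzF0.610 ft[-1.241  0.237  0.251] gap12.2
t16.00 turn-0.151 r0.0734 hd0.149 z0.0935 Ft-8.37 Fr4.26 Fz1.57 MzF0.614 ft[-1.295  0.148  0.22 ] gap12.1
```

Call:
{"method": "drive_tool", "body": {
  "increments": [
    [255,0.0,-0.07,0.002,0,0,0.01],
    [255,0.0,-0.14,0.005,0,0,0.02]
  ]
}}

```text
t: 16.2
tcp_pos: [0.4582, -0.0256, 0.0935]
tool_rot: [0.998, 0.064, -0.002, 0.001]
force: [-2.5, -9.2, 2.3]
finger_gap: 0.14
```

```bash
python3 -c "
from h import *
mom()
manip.snapshot('top'); mom()"
```

```text
t16.20 turn-0.133 r0.0734 hd0.129 z0.0935 Ft-8.81 Fr3.74 Fz2.30 MzF0.647 ft[-1.298  0.2    0.287] gap11.9
t16.25 turn-0.132 r0.0734 hd0.128 z0.0935 Ft-9.13 Fr3.55 Fz2.52 MzF0.670 ft[-1.278  0.188  0.206] gap12.2
```

Call:
{"method": "drive_tool", "body": {
  "increments": [
    [255,0.0,-0.1,0.003,0,0,0.014],
    [255,0.0,-0.2,0.006,0,0,0.028],
    [255,0.0,-0.3,0.008,0,0,0.04]
  ]
}}

```text
t: 16.55
tcp_pos: [0.4578, -0.0226, 0.0934]
tool_rot: [0.999, 0.044, -0.002, 0.002]
force: [-2.7, -8.8, 2.4]
finger_gap: 0.142
```

```bash
python3 -c "
from h import *
mom()
manip.snapshot('top'); mom()"
```

```text
t16.55 turn-0.092 r0.0734 hd0.088 z0.0934 Ft-8.47 Fr3.52 Fz2.39 MzF0.622 ft[-1.368  0.168  0.279] gap12.1
t16.60 turn-0.091 r0.0734 hd0.088 z0.0934 Ft-9.06 Fr3.62 Fz1.74 MzF0.665 ft[-1.343  0.228  0.263] gap11.8
```

Call:
{"method": "drive_tool", "body": {
  "increments": [
    [255,0.0,-0.1,0.003,0,0,0.014],
    [255,0.0,-0.2,0.006,0,0,0.028],
    [255,0.0,-0.3,0.008,0,0,0.04],
    [255,0.01,-0.36,0.01,0,0,0.05]
  ]
}}

```text
t: 17.0
tcp_pos: [0.4575, -0.019, 0.0933]
tool_rot: [1.0, 0.019, -0.002, 0.002]
force: [-2.9, -8.7, 1.6]
finger_gap: 0.143
```

```bash
python3 -c "
from h import *
mom()
manip.snapshot('top'); mom()"
```

```text
t17.00 turn-0.043 r0.0735 hd0.038 z0.0933 Ft-8.58 Fr3.23 Fz1.62 MzF0.631 ft[-1.268  0.241  0.281] gap12.1
t17.05 turn-0.042 r0.0735 hd0.038 z0.0933 Ft-8.25 Fr3.03 Fz2.25 MzF0.607 ft[-1.352  0.183  0.228] gap11.9
```

Call:
{"method": "drive_tool", "body": {
  "increments": [
    [255,0.0,-0.25,0.007,0,0,0.035],
    [255,0.01,-0.5,0.014,0,0,0.07]
  ]
}}

```text
t: 17.25
tcp_pos: [0.4573, -0.0139, 0.0931]
tool_rot: [1.0, -0.016, -0.002, 0.002]
force: [-3.1, -8.2, 1.9]
finger_gap: 0.142
```

```bash
python3 -c "
from h import *
mom()
manip.snapshot('top'); mom()"
```

```text
t17.25 turn0.027 r0.0736 hd-0.032 z0.0931 Ft-8.25 Fr2.92 Fz1.92 MzF0.608 ft[-1.243  0.156  0.304] gap12.1
t17.30 turn0.030 r0.0736 hd-0.034 z0.0931 Ft-8.48 Fr2.48 Fz1.44 MzF0.624 ft[-1.316  0.134  0.217] gap12.2
```

Call:
{"method": "drive_tool", "body": {
  "increments": [
    [255,0.0,-0.25,0.007,0,0,0.035],
    [255,0.02,-0.5,0.014,0,0,0.07]
  ]
}}

```text
t: 17.5
tcp_pos: [0.4575, -0.0088, 0.0929]
tool_rot: [0.999, -0.051, -0.002, 0.002]
force: [-2.6, -8.3, 1.9]
finger_gap: 0.143
```

```bash
python3 -c "
from h import *
mom()
manip.snapshot('top'); mom()"
```

```text
t17.50 turn0.095 r0.0737 hd-0.102 z0.0929 Ft-8.49 Fr1.81 Fz1.89 MzF0.626 ft[-1.24   0.147  0.311] gap12.1
t17.55 turn0.099 r0.0737 hd-0.103 z0.0929 Ft-8.62 Fr0.98 Fz1.89 MzF0.636 ft[-1.302  0.092  0.245] gap11.9
```

Call:
{"method": "drive_tool", "body": {
  "increments": [
    [255,0.01,-0.25,0.007,0,0,0.035],
    [255,0.03,-0.5,0.014,0,0,0.07]
  ]
}}

```text
t: 17.75
tcp_pos: [0.458, -0.0038, 0.0927]
tool_rot: [0.996, -0.086, -0.002, 0.002]
force: [-3.8, -8.1, 1.2]
finger_gap: 0.144
```

```bash
python3 -c "
from h import *
mom()
manip.snapshot('top'); mom()"
```

```text
t17.75 turn0.164 r0.0739 hd-0.172 z0.0927 Ft-8.60 Fr2.43 Fz1.20 MzF0.635 ft[-1.201  0.176  0.365] gap12.2
t17.80 turn0.167 r0.0739 hd-0.173 z0.0927 Ft-8.58 Fr1.37 Fz1.14 MzF0.634 ft[-1.239  0.129  0.249] gap12.3
```

The moving torque is about 0.97–1.0 N m (≈13.5 N at the grip), which is firm. I'll ease off, open and retreat straight up.

Call:
{"method": "drive_tool", "body": {
  "increments": [
    [255,0,0.1,0,0,0,-0.012],
    [255,0,0.1,0,0,0,-0.012],
    [120,0,0.1,0,0,0,-0.012],
    [120,0,0.1,0,0,0,-0.012],
    [120,0,0.1,0,0,0,-0.012],
    [120,0,0.1,0,0,0,-0.012],
    [120,0,0.1,-1,0,0,-0.012],
    [120,0,0.1,-3,0,0,-0.012],
    [120,0,0.1,-6,0,0,-0.012],
    [120,0,0.1,-9,0,0,-0.012],
    [120,0,0.1,-12,0,0,-0.012],
    [120,0,0.1,-12,0,0,-0.012],
    [120,0,0.1,-12,0,0,-0.012]
  ]
}}

```text
t: 19.1
tcp_pos: [0.4598, -0.004, 0.2133]
tool_rot: [0.997, -0.081, -0.0, 0.001]
force: [0.3, -0.7, -0.1]
finger_gap: 0.531
```

```bash
python3 - <<'E'
from h import *
mom(); w=manip.camera_model("wrist"); im=manip.snapshot("wrist"); cv2.imwrite("pics/w4.png",im[:,:,::-1]);np.savez("w4.npz",**w)
for i in range(3): manip.snapshot("top"); mom()
E
```

```text
t19.10 turn0.164 r0.0722 hd-0.162 z0.2133 Ft-0.63 Fr-0.40 Fz-0.09 MzF0.046 ft[ 0.003  0.041 -0.018] gap45.1
t19.20 turn0.164 r0.0731 hd-0.162 z0.2118 Ft0.56 Fr-0.77 Fz0.61 MzF-0.041 ft[0.04  0.029 0.044] gap45.0
t19.25 turn0.164 r0.0732 hd-0.162 z0.2114 Ft-0.53 Fr0.24 Fz0.26 MzF0.039 ft[ 0.011 -0.039  0.007] gap44.9
t19.30 turn0.164 r0.0732 hd-0.162 z0.2113 Ft0.41 Fr0.67 Fz-0.05 MzF-0.030 ft[-0.031  0.017  0.015] gap45.4
```

View pics/w4.png

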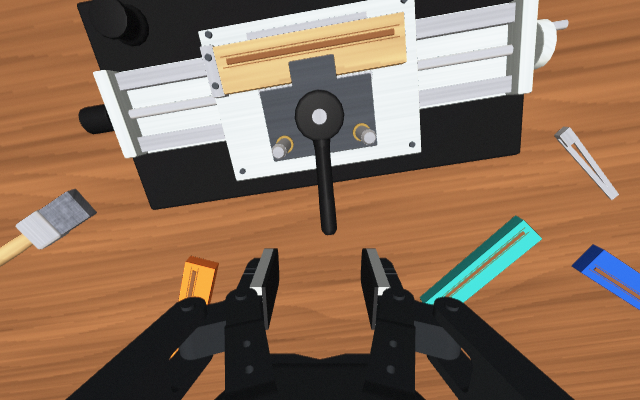

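```bash
python3 - <<'E'
from h import *
w=dict(np.load("w4.npz"))
h=onz(w,(319.5,116.5),.112); t=onz(w,(329,229),.1195); print(h,t,np.arctan2(t[1]-h[1],h[0]-t[0]),np.hypot(*(h-t)[:2]))
im=cv2.imread("pics/w4.png")
for n,z,uv in[("stop/mount",.066,(221,73))]: print(n,onz(w,uv,z))
# mount far-end/-y end
print(onz(w,(405,35),.066), onz(w,(218,80),.066))
cv2.imwrite("pics/w4c.png",cv2.resize(im[20:170,190:430],None,fx=3.3,fy=3.3,interpolation=cv2.INTER_CUBIC))
E
```

```text
[ 0.53009584 -0.0156558   0.112     ] [ 0.43465106 -0.00864833  0.1195    ] 0.07328761024156857 0.09570167118259511
stop/mount [0.58009024 0.06717761 0.066     ]
[ 0.58391939 -0.10064505  0.066     ] [0.57480545 0.07148153 0.066     ]
```

View pics/w4c.png

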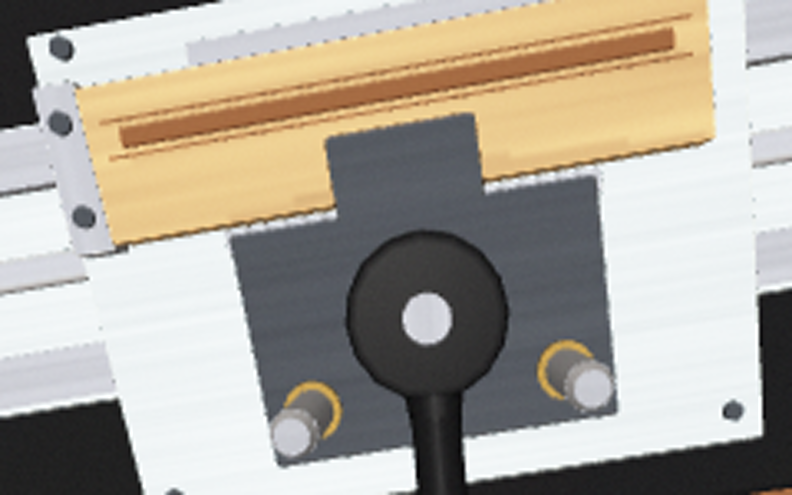

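The mount's end is flush with the stop, the lever is down, and its turn is about 0.07. That is 0.08 less than the tool's turn, explained by the play plus finger give. As an independent check I'll push the arm from the side with the closed fingers and read the grip force directly.

```bash
python3 -c "
from h import *
go([.459,-.040,.099],-.07)"
```

```text
shift cm [ 0.66  3.55 11.23] turn [ 0.0007  0.0049 -0.0923]
```

Call:
{"method": "drive_tool", "body": {
  "increments": [
    [255,0.6,3.55,0,0,0.005,-0.092],
    [255,0.6,3.55,0,0,0.005,-0.092],
    [255,0.6,3.55,0,0,0.005,-0.092],
    [255,0.6,3.55,3,0,0.005,-0.092],
    [255,0.6,3.55,7,0,0.005,-0.092],
    [255,0.6,3.55,10,0,0.005,-0.092],
    [255,0.6,3.55,11.2,0,0.005,-0.092],
    [255,0.6,3.2,11.2,0,0.005,-0.092],
    [255,0.6,2.8,11.2,0,0.005,-0.092],
    [255,0.6,2.4,11.2,0,0.005,-0.092],
    [255,0.6,2.1,11.2,0,0.005,-0.092]
  ]
}}

```text
t: 20.4
tcp_pos: [0.4619, -0.0266, 0.1011]
tool_rot: [0.999, -0.034, 0.002, 0.002]
force: [-3.2, -12.0, -1.6]
finger_gap: -0.002
```

```bash
python3 -c "
from h import *
mom()"
```

```text
t20.40 turn-0.154 r0.0700 hd-0.067 z0.1011 Ft-11.34 Fr5.03 Fz-1.59 MzF0.794 ft[-1.826  0.569 -0.019] gap-0.1
```

Call:
{"method": "drive_tool", "body": {
  "increments": [
    [255,0,-0.07,0,0,0,0],
    [255,0,-0.14,0,0,0,0]
  ]
}}

```text
t: 20.6
tcp_pos: [0.4619, -0.0261, 0.1012]
tool_rot: [0.999, -0.034, 0.002, 0.003]
force: [-2.8, -11.2, -2.5]
finger_gap: -0.002
```

```bash
python3 -c "
from h import *
mom();manip.snapshot('top'); mom()"
```

```text
t20.60 turn-0.146 r0.0699 hd-0.067 z0.1012 Ft-10.68 Fr4.39 Fz-2.45 MzF0.747 ft[-1.831  0.518  0.009] gap-0.1
t20.65 turn-0.146 r0.0699 hd-0.067 z0.1012 Ft-9.52 Fr4.51 Fz-2.94 MzF0.665 ft[-1.699  0.516 -0.018] gap-0.1
```

Call:
{"method": "drive_tool", "body": {
  "increments": [
    [255,0,-0.07,0,0,0,0],
    [255,0,-0.14,0,0,0,0]
  ]
}}

```text
t: 20.85
tcp_pos: [0.462, -0.0253, 0.1012]
tool_rot: [0.999, -0.033, 0.001, 0.003]
force: [-3.9, -13.6, -2.8]
finger_gap: 0.002
```

```bash
python3 -c "
from h import *
mom();manip.snapshot('top'); mom()"
```

```text
t20.85 turn-0.136 r0.0697 hd-0.067 z0.1012 Ft-12.92 Fr5.73 Fz-2.77 MzF0.901 ft[-2.252  0.704 -0.056] gap0.2
t20.90 turn-0.136 r0.0697 hd-0.067 z0.1012 Ft-11.41 Fr6.02 Fz-1.60 MzF0.796 ft[-2.091  0.697 -0.048] gap-0.0
```

Call:
{"method": "drive_tool", "body": {
  "increments": [
    [255,0,-0.1,0,0,0,0],
    [255,0,-0.2,0,0,0,0],
    [255,0,-0.3,0,0,0,0]
  ]
}}

```text
t: 21.2
tcp_pos: [0.4621, -0.023, 0.1012]
tool_rot: [0.999, -0.033, 0.001, 0.003]
force: [-4.7, -16.5, -3.2]
finger_gap: -0.001
```

```bash
python3 -c "
from h import *
mom();manip.snapshot('top'); mom()"
```

```text
t21.20 turn-0.103 r0.0693 hd-0.067 z0.1012 Ft-15.93 Fr6.36 Fz-3.18 MzF1.104 ft[-2.56   0.745 -0.049] gap-0.1
t21.25 turn-0.101 r0.0693 hd-0.067 z0.1012 Ft-13.43 Fr6.03 Fz-3.10 MzF0.930 ft[-2.496  0.807 -0.041] gap0.1
```

This gives about 1.0 N m of breakaway torque while moving (0.89 holding), so it is firm and I'll stop here. I'll back off and take a last look.

Call:
{"method": "drive_tool", "body": {
  "increments": [
    [255,0,0.3,0,0,0,0],
    [255,0,0.9,0,0,0,0],
    [255,0,1.6,0,0,0,0],
    [255,0,1.6,-3,0,0,0],
    [255,0,1.6,-7,0,0,0],
    [255,0,1.6,-11,0,0,0],
    [255,0,1.6,-13,0,0,0],
    [255,0,1.6,-13,0,0,0],
    [255,0,1.6,-13,0,0,0]
  ]
}}

```text
t: 22.15
tcp_pos: [0.4609, -0.0357, 0.2309]
tool_rot: [0.999, -0.035, 0.002, 0.001]
force: [0.4, -0.4, 0.0]
finger_gap: 0.002
```

```bash
python3 - <<'E'
from h import *
mom(); w=manip.camera_model("wrist"); im=manip.snapshot("wrist"); a=im[:,:,::-1]
b=manip.snapshot("scene")[:,:,::-1]
c=cv2.resize(b[150:300,190:400],None,fx=1.9,fy=1.9)
o=np.zeros((400+c.shape[0]-100,640,3),np.uint8); o[:300]=a[:300]; o[300:300+c.shape[0],:c.shape[1]]=c
cv2.imwrite("pics/f.png",o);np.savez("w5.npz",**w)
E
```

```text
t22.15 turn-0.276 r0.0730 hd-0.070 z0.2309 Ft-0.54 Fr-0.26 Fz0.00 MzF0.039 ft[ 0.04  -0.024 -0.041] gap0.2
```

View pics/f.png

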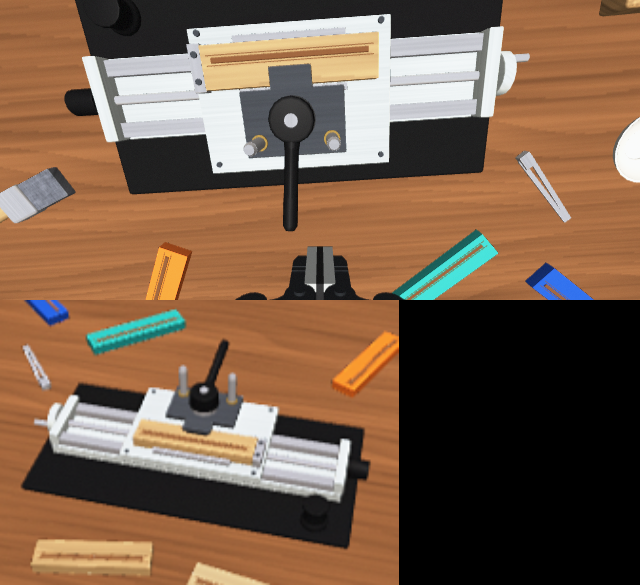

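The last look shows the mount flush at the stop (200,70) and the lever down and free between the pillars, from hub (291,120) to tip (290,228). The bystanders are unmoved and the tool is clear.

```bash
python3 - <<'E'
from h import *
w=dict(np.load("w5.npz"));h=onz(w,(291,120),.112); t=onz(w,(290.5,228),.1195); print(np.arctan2(t[1]-h[1],h[0]-t[0]))
print(manip.sign_off())
E
```

```text
0.09814066393131725
the job is handed in; nothing more can be done
None
```

The mount is home against the end stop and the clamp is tightened firm. The job was handed in after about 22 s of robot time; no verdict came back.

- **Mount:** I pushed its free end with closed fingers until the stop resisted. The highest push I read was 8.6 N, and later views show its end flush with the stop.
- **Clamp:** I tightened it in three strokes of the pinched lever. Between strokes I lifted the lever about 9 mm and swung it back two teeth. It stayed within about ±0.68 rad by the tool's angle, short of the pillars.
- **Torque:** It read about 0.65 N m with the pad in the air and 0.94–1.0 N m while moving at the end. A separate side push with the closed fingers read 1.05 N m while moving, about 14.6 N at the grip, and fell to 0.89 N m once held. Single readings scatter by about 0.05 N m.
- **Disagreement:** After release the lever stood at a turn of about 0.07, while the tool had reached 0.16. I put this down to the 0.06 rad serration play plus give in the fingers. After the side push it stood at about 0.10.
- **Last view:** The lever was down between the pillars, the tool was clear with about zero force on it, and the bystanders in view had not moved. I judged the lever seated because it carried the torque and looked flush; I did not measure its lift.

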